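# Set the mousse rings on their cake boards

## Robot

A 7-joint arm with a two-finger parallel gripper is mounted at the origin on the work surface. World frame = base frame: x ahead of the robot, y to its left, z up, the work surface at z = 0. Lengths are in mm, angles in rad, forces in N, time in s.
With the tool pointing down it reaches from about 400 to 875 mm from the base axis. Payload 19.3 kg.
Tool frame: the origin (TCP) lies midway between the tips of the shut fingers; the grasp point (between the pads) lies 19 mm behind it (robot.pinch_z is the distance from the TCP to the grasp point, in mm); z points along the fingers, y is the line along which they close (so a half turn about z gives the same grasp; the last joint's range is limited). The gripper opens to 85 mm and grips with 20 to 120 N. Pads are 22 mm wide; open, the fingers measure 114 mm over their backs; the gripper's body (76 mm by 85 mm) begins 54 mm behind the grasp point. The pads swing forward as they close: fully open they stand 13 mm farther back than shut.
Start: joints at [-1.265, 0.521, -0.036, 1.599, 0.021, 1.021, -0.113], TCP at [229.403, 581.368, 231.291] pointing down, gripper open.
Joint ranges: [-2.91, 2.91], [-0.3, 2.13], [-1.5, 1.42], [0.17, 2.43], [-1.26, 4.41], [0.16, 1.93], [-2.52, 2.52]. Speed limits (rad/s): [1.89, 1.89, 2.39, 2.39, 3.01, 3.01, 3.01].

## Interface

Orientations are given as a unit quaternion [x, y, z, w].
In Python, from bench import robot, read_camera gives the robot as it stands.
- The arm moves only by the tool step_arm, never from a script. Its argument "increments" is a list of rows, each an object with "gripper": the opening, from -1 (shut) to 1 (fully open); "xyz": the shift along the tool's x, y, z in units of 50 mm (1.0 is 50 mm), a list of three; "yaw": the turn about the tool's z in units of 8 degrees (1.0 is 8 degrees). A call has 1 to 8 rows; each row is the pose to reach, as a shift and turn from the pose commanded when the call began, along the tool's axes at that moment; what a row does not reach only later rows make up. A row lasts 1/10 s, in which the tool goes at most 50 mm and 8.59 degrees, less where a joint would pass 70% of its speed; a pose out of reach is approached as far as the arm can. A call with a gripper value outside its range is refused whole. The fingers move at their own pace and stop on an object; "grip_force" is the grip in N (left out, the last holds). Time passes only in rows, so rows that repeat a pose let the fingers close. It gives the time, the measured TCP pose, the force, the opening and the grip force at its end, in the units of the state.
- robot.state(): the state, without advancing time (a new reading comes with each control period).
- read_camera(name): name is "side" or "top" or "wrist"; returns a dict with "frame" (400x640x3 uint8, red, green, blue), "fx", "fy", "cx", "cy" (pixels), "rvec" (rotation vector, rad) and "tvec" (3), from world to camera coordinates, as OpenCV has them. Camera axes: x right, y down, z forward; pixel columns grow to the right and rows downward; lengths in mm; the calibration is good to about 2 mm. A picture is of the moment at which its call begins. There is no depth.
- robot.finish_job(): hands the job in; it is judged then, once.
The state is a dict: "clock": time; "joint_pos": joint angles; "joint_velocities": joint speeds; "tau": joint torques, N m; "ee_pos": TCP position; "tcp_rot": TCP orientation; "force": force on the tool from outside, world axes, zero at the start; "moment": the same for the moment, N m; "opening": finger opening in mm; "finger_force": force on a finger pad.
Only numpy, scipy, OpenCV 4.12 (cv2) and the standard library are available. Lean on these libraries where they do the work, as an engineer would, in place of code of your own. Each camera call takes 0.05 s, during which the arm holds its last target. There are 200 camera calls.

## Task

Get the small mousse cakes ready for filling: set each of the four steel mousse rings down, upright, in the middle of the gold cake board of its own shape and size, the square and the oblong one turned square with their boards, so that a border of board shows all round every ring. Set the rings down, do not drop them, and leave the ramekin of raspberries and the piping nozzle standing where they are.

Things in the scene. Friction and masses are not known exactly. Their poses are not given: they have to be found in the camera images.
- ring_large_round: large round mousse ring: an open stainless-steel tube standing on end, outside diameter 60 mm, 45 mm tall, wall 2.5 mm, open at top and bottom, loose, about 85 g. It starts on the silicone baking mat (tan with a blue border, 2 mm thick). Origin: centre of its underside; z up.
- ring_small_round: small round mousse ring: the same kind of steel tube, outside diameter 40 mm, 45 mm tall, wall 2.5 mm, about 55 g; starts on the mat. Origin: centre of its underside; z up.
- ring_square: square mousse ring: an open stainless-steel frame, 50 x 50 mm outside, 45 mm tall, wall 2.5 mm, about 90 g; starts on the mat. Origin: centre of its underside; x and y at right angles to its sides, z up.
- ring_oblong: oblong mousse ring: an open stainless-steel frame, 84 mm long (along its x) and 40 mm wide (along its y) outside, 45 mm tall, wall 2.5 mm, about 110 g; starts on the mat. Origin: centre of its underside; z up.
- board_large_round: gold cake board for the large round ring: a flat disc, diameter 82 mm, 4 mm thick, fixed. All four boards lie on the dark rimless baking sheet, which is 3 mm thick, so that their tops are 7 mm above the worktop. Origin: centre of its underside (4 mm below its top).
- board_small_round: gold cake board for the small round ring: a flat disc, diameter 62 mm, 4 mm thick, fixed. Origin: centre of its underside.
- board_square: gold cake board for the square ring: 72 x 72 mm, 4 mm thick, fixed. Origin: centre of its underside; x and y at right angles to its sides. Any quarter turn of the ring on it is right.
- board_oblong: gold cake board for the oblong ring: 106 mm long (along its x), 62 mm wide (along its y), 4 mm thick, fixed. Origin: centre of its underside. Either way round of the ring on it is right.
- ramekin: white ceramic ramekin filled with raspberries, diameter 68 mm, 52 mm tall with the fruit, loose, standing on the worktop between mat and sheet; leave it alone. Origin: centre of its underside.
- nozzle: steel piping nozzle, a cone standing on its wide end, 28 mm diameter at the foot, 40 mm tall, loose, standing among the rings near the middle of the mat; leave it alone. Origin: centre of its underside.

How it is judged:
By the outcome, as a careful person would: the job done as asked, in the order asked, and still so for the second after the job is handed in, with the robot touching nothing.
It also fails if it takes over 115 s, if anything falls off the work surface, if the arm or the gripper's body presses on something with over 40 N, if the wrist force passes 120 N, or if a joint passes its speed limit or range.

## Working session

There is one attempt and no reset: what is moved stays moved. The work goes in short steps, Python scripts to look and compute and a tool call to move; the robot and the scene stay as the last step left them, time stands still between calls to the robot, and variables do not carry over. Pictures are saved under pics/ and viewed, at most 14 in all, crops included, and the job is handed in when it is done.

Besides the shell and the picture viewer there is one more tool, called after "Call:" as name([rows], argument=value, ...), one row to a line, values as JSON. step_arm: Moves the arm, as the interface text tells. Its arguments: {"type":"object","properties":{"increments":{"type":"array","items":{"type":"object","properties":{"gripper":{"type":"number"},"xyz":{"type":"array","items":{"type":"number"}},"yaw":{"type":"number"}}}},"grip_force":{"type":"number"}},"required":["increments"]}

```bash
mkdir -p pics; cat > h.py <<'E'
import numpy as np,cv2
from bench import robot,read_camera
from scipy.spatial.transform import Rotation as Ro
def cam(n,save=None):
    c=read_camera(n); 
    if save: cv2.imwrite('pics/'+save,c['frame'][:,:,::-1])
    return c
def ray(c,uv,z):
    R=cv2.Rodrigues(np.array(c['rvec'],float))[0]; t=np.array(c['tvec'],float).ravel()
    uv=np.atleast_2d(np.array(uv,float)); d=np.c_[(uv[:,0]-c['cx'])/c['fx'],(uv[:,1]-c['cy'])/c['fy'],np.ones(len(uv))]@R
    o=-R.T@t; return o+d*((z-o[2])/d[:,2])[:,None]
def proj(c,P):
    return cv2.projectPoints(np.atleast_2d(np.array(P,float)),np.array(c['rvec'],float),np.array(c['tvec'],float),np.array([[c['fx'],0,c['cx']],[0,c['fy'],c['cy']],[0,0,1.]]),None)[0][:,0]
E
python3 - <<'E'
from h import *
for n in ['top','side','wrist']:
    c=cam(n,n+'0.png'); R=cv2.Rodrigues(np.array(c['rvec'],float))[0]; print(n,c['fx'],c['cx'],c['cy'],(-R.T@np.ravel(c['tvec'])).round(),R.round(2).tolist())
    np.save(n+'0.npy',c['frame'])
print(robot.state()); print(robot.pinch_z)
E
```

```text
top 439.4225337656107 321.51577037230277 202.713645985479 [451. -10. 913.] [[0.01, -1.0, -0.01], [-1.0, -0.01, -0.06], [0.06, 0.01, -1.0]]
side 442.93673221249134 322.6033030699424 196.84457468134656 [  33. -512.  760.] [[0.73, -0.69, -0.02], [-0.5, -0.51, -0.7], [0.48, 0.52, -0.71]]
wrist 338.22395877374237 323.4660315522091 198.19749206758706 [155. 610. 374.] [[0.37, 0.93, -0.0], [0.88, -0.35, 0.31], [0.29, -0.12, -0.95]]
{'clock': 0.15, 'joint_pos': array([-1.26520202,  0.52188992, -0.03633493,  1.59984886,  0.02118782,
        1.02111998, -0.1128343 ]), 'joint_velocities': array([ 0.00154325, -0.00170643, -0.00133022, -0.00312349, -0.00214217,
        0.00088411,  0.000577  ]), 'tau': array([ 2.36131091e-03, -9.27391577e+01,  1.98104449e+00, -3.70054829e+01,
        1.80133263e-02,  6.28481343e-03, -4.31341209e-05]), 'ee_pos': array([229.31068675, 581.14483   , 230.85997471]), 'tcp_rot': array([ 1.86816539e-01,  9.82394720e-01, -4.36793188e-04, -5.99707425e-05]), 'force': array([ 0.55981903, -0.05208737,  0.07383391]), 'moment': array([0.01009402, 0.00813924, 0.02174868]), 'finger_force': 0.0, 'opening': 85.55368184172274}
18.700000000000003
```

View pics/top0.png

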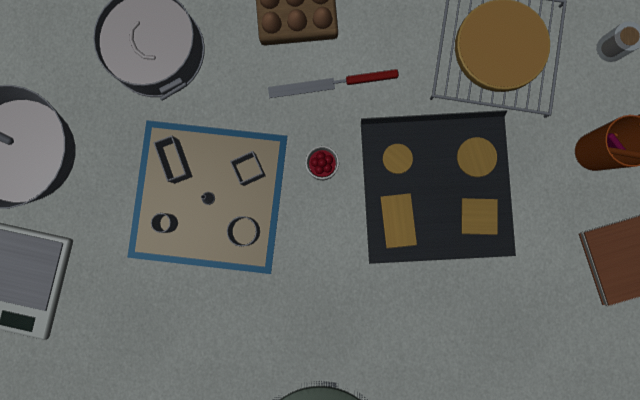

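View pics/side0.png

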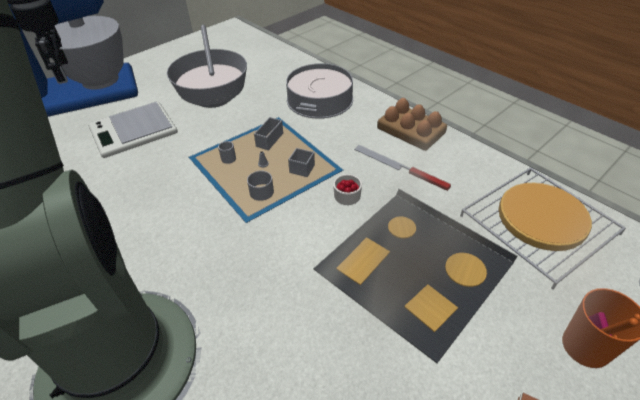

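The top view shows the mat on the left: oblong at (173,160), square at (248,168), small round at (164,223), large round at (244,231) and the nozzle at (208,198). The ramekin is at (322,163). The boards on the right are small round (398,158), large round (477,157), oblong (398,220) and square (480,216). The side view shows all four rings standing upright.

```bash
cat >> h.py <<'E'
def fitblobs(c,mask,z,amin=300):
    out=[]
    for k in cv2.findContours(mask.astype(np.uint8),cv2.RETR_EXTERNAL,cv2.CHAIN_APPROX_NONE)[0]:
        if cv2.contourArea(k)<amin: continue
        P=ray(c,k[:,0,:],z)[:,:2].astype(np.float32)
        r=cv2.minAreaRect(P); a=cv2.contourArea(P); fill=a/(r[1][0]*r[1][1])
        m=cv2.moments(P); out.append((k[:,0].mean(0).round(),np.round([m['m10']/m['m00'],m['m01']/m['m00']],1),np.round(r[0],1),np.round(r[1],1),round(r[2],1),round(fill,2)))
    return out
E
python3 - <<'E'
from h import *
for n,box in [('top',(360,110,520,265)),('side',(310,185,520,370))]:
    c=read_camera(n); f=c['frame']; hsv=cv2.cvtColor(f,cv2.COLOR_RGB2HSV)
    g=(hsv[...,0]>12)&(hsv[...,0]<32)&(hsv[...,1]>110)&(hsv[...,2]>70)
    m=np.zeros_like(g); x0,y0,x1,y1=box; m[y0:y1,x0:x1]=g[y0:y1,x0:x1]
    print(n); [print(*b) for b in fitblobs(c,m,7,150)]
    if n=='top':
        v=hsv[...,2]; s=hsv[...,1]; print('mat',hsv[250,200],hsv[200,230],'ring',hsv[222,157],hsv[180,170])
        print('ramekin',ray(c,(322,163),52).round())
        for k,p in dict(ob=(173,160),sq=(248,168),sm=(164,223),lg=(244,231)).items(): print(k,ray(c,p,25).round())
        print('noz',ray(c,(208,198),30).round())
w=read_camera('wrist');print(Ro.from_quat(robot.state()['tcp_rot']).as_matrix().round(3).tolist())
E
```

```text
top
[479. 216.] [ 484.4 -320.9] [ 484.7 -321.5] [71.6 72. ] 89.6 0.96
[398. 221.] [ 473.3 -154.7] [ 473.5 -154.9] [106.1  62.6] 6.9 0.95
[397. 158.] [ 602.  -152.9] [ 601.5 -153.3] [60.7 60.1] 0.6 0.79
[477. 157.] [ 607.1 -316.8] [ 606.9 -316.9] [80. 80.] 44.8 0.79
mat [ 20  47 125] [ 21  48 122] ring [110  26  30] [107  31  57]
ramekin [[583.   2.  52.]]
ob [[591. 308.  25.]]
sq [[576. 154.  25.]]
sm [[462. 322.  25.]]
lg [[447. 159.  25.]]
noz [[513. 232.  30.]]
side
[431. 307.] [ 482.9 -320.8] [ 483.  -320.1] [72.1 73.4] 88.7 0.96
[466. 269.] [ 605.4 -316.5] [ 605.9 -317. ] [82.8 79.7] 35.5 0.77
[362. 261.] [ 472.7 -156.7] [ 471.8 -156.1] [107.3  57.9] 8.1 0.91
[402. 227.] [ 593.7 -157.6] [ 596.8 -155.9] [44.  56.4] 45.7 0.59
[512. 210.] [ 824.4 -293.2] [ 823.8 -289.3] [171.5  42.3] 29.3 0.72
[[-0.93, 0.367, -0.0], [0.367, 0.93, -0.0], [-0.0, -0.0, -1.0]]
```

View pics/wrist0.png

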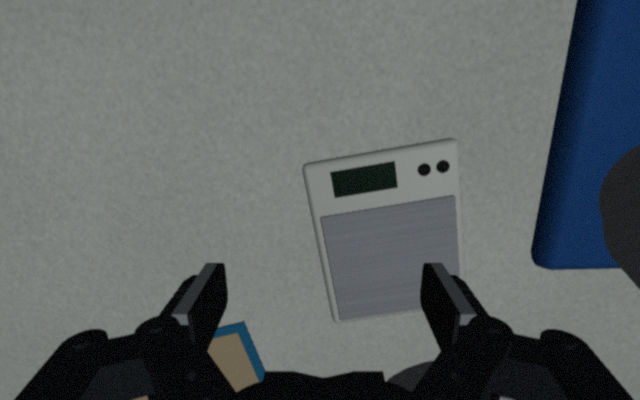

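The wrist view shows the scale and only a corner of the mat. The camera sits about 80 mm along tool +x and sees below the TCP, between the fingertips. I'll move over the mat centre and turn the tool square with the world.

Call:
step_arm([
  {"xyz": [-0.6,-0.3,0],"yaw": -0.3,"gripper": 1},
  {"xyz": [-1.4,-0.75,0],"yaw": -0.8},
  {"xyz": [-2.2,-1.2,0],"yaw": -1.3},
  {"xyz": [-3.0,-1.65,0],"yaw": -1.8},
  {"xyz": [-3.8,-2.1,0],"yaw": -2.3},
  {"xyz": [-4.6,-2.5,0],"yaw": -2.69},
  {"xyz": [-5.4,-2.95,0],"yaw": -2.69},
  {"xyz": [-6.2,-3.4,0],"yaw": -2.69},
])

```text
validation failed for argument at $.in...
```

Call:
step_arm([
  {"xyz": [-0.6,-0.3,0],"yaw": -0.3,"gripper": 1},
  {"xyz": [-1.4,-0.75,0],"yaw": -0.8,"gripper": 1},
  {"xyz": [-2.2,-1.2,0],"yaw": -1.3,"gripper": 1},
  {"xyz": [-3.0,-1.65,0],"yaw": -1.8,"gripper": 1},
  {"xyz": [-3.8,-2.1,0],"yaw": -2.3,"gripper": 1},
  {"xyz": [-4.6,-2.5,0],"yaw": -2.69,"gripper": 1},
  {"xyz": [-5.4,-2.95,0],"yaw": -2.69,"gripper": 1},
  {"xyz": [-6.2,-3.4,0],"yaw": -2.69,"gripper": 1},
])

```text
clock: 1.1
ee_pos: [456.3, 307.8, 231.4]
tcp_rot: [-0.0, 1.0, 0.0, 0.0]
force: [0.7, 0.2, -0.2]
opening: 85.7
finger_force: 0.0
```

Call:
step_arm([
  {"xyz": [-0.6,-0.7,-0.1],"yaw": 0,"gripper": 1},
  {"xyz": [-1.1,-1.2,-0.3],"yaw": 0,"gripper": 1},
  {"xyz": [-1.3,-1.45,-0.4],"yaw": 0,"gripper": 1},
  {"xyz": [-1.3,-1.45,-0.4],"yaw": 0,"gripper": 1},
  {"xyz": [-1.3,-1.45,-0.4],"yaw": 0,"gripper": 1},
])

```text
clock: 1.6
ee_pos: [520.0, 237.3, 251.1]
tcp_rot: [0.0, 1.0, 0.0, -0.0]
force: [1.1, 1.1, -0.2]
opening: 85.6
finger_force: 0.0
```

```bash
python3 - <<'E'
from h import *
c=cam('wrist','w1.png'); print(robot.state()['ee_pos'].round(1))
np.savez('w1.npz',**{k:np.array(v) for k,v in c.items()})
E
```

```text
[519.6 237.8 251. ]
```

View pics/w1.png

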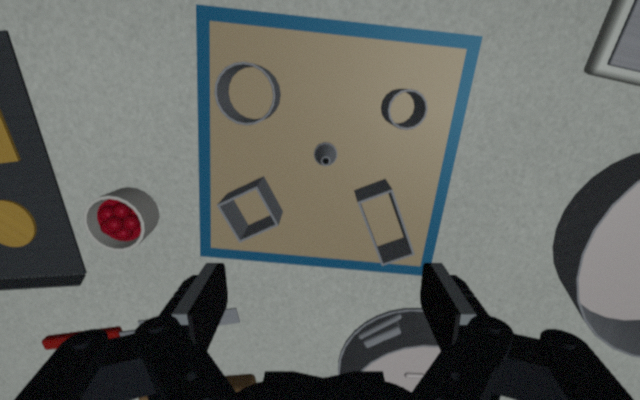

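The wrist view shows large round at (248,93), small round at (404,108), square at (251,208), oblong at (384,222) and nozzle at (325,153), all in clear view. I'll get centres from the holes: near edge at rim height, far edge at mat height.

```bash
cat >> h.py <<'E'
def ring_hole(c,seed,rect=True,zb=2.,sat=35,up=6):
    """centre/angle of ring from the mat seen through it; seed = pixel in hole"""
    f=cv2.resize(c['frame'],None,fx=up,fy=up,interpolation=cv2.INTER_CUBIC); hsv=cv2.cvtColor(f,cv2.COLOR_RGB2HSV)
    d=f[...,0].astype(int)-f[...,2]
    ref=np.median(d[seed[1]*up-9:seed[1]*up+10,seed[0]*up-9:seed[0]*up+10])
    m=(d>ref*.5).astype(np.uint8); lab=cv2.connectedComponents(m)[1]; m=(lab==lab[seed[1]*up,seed[0]*up]).astype(np.uint8)
    k=max(cv2.findContours(m,cv2.RETR_EXTERNAL,cv2.CHAIN_APPROX_NONE)[0],key=cv2.contourArea)[:,0]
    uv=(k+.5)/up-.5
    R=cv2.Rodrigues(np.array(c['rvec'],float))[0]; n=(-R.T@np.ravel(c['tvec']))[:2]
    B=ray(c,uv,zb)[:,:2]; T=ray(c,uv,zb+45)[:,:2]
    if rect:
        r=cv2.minAreaRect(B.astype(np.float32)); a=np.radians(r[2])
    else:
        v=B.mean(0)-n; a=np.arctan2(v[1],v[0])
    A=np.array([[np.cos(a),np.sin(a)],[-np.sin(a),np.cos(a)]])
    b,t,nn=B@A.T,T@A.T,A@n; lo=[];hi=[]
    for i in (0,1):
        q=(0,100)  
        l=b[:,i].min() if nn[i]>b[:,i].min() else t[:,i].min()
        h=b[:,i].max() if nn[i]<b[:,i].max() else t[:,i].max()
        lo.append(l);hi.append(h)
    lo,hi=np.array(lo),np.array(hi)
    return (A.T@((lo+hi)/2)).round(1),(hi-lo).round(1),round(np.degrees(a),1),len(k)
E
python3 - <<'E'
from h import *
c=dict(np.load('w1.npz'))
for n,s,r in [('large',(250,93),0),('small',(402,107),0),('square',(257,206),1),('oblong',(384,218),1)]: print(n,*ring_hole(c,s,r))
print('noz',ray(c,(325,155),25).round(),'ramek',ray(c,(120,220),52).round())
E
```

```text
large [447.2 158.7] [54.9 55.3] -85.1 823
small [462.  320.6] [35.3 34.3] 75.4 464
square [574.9 152.9] [45.5 45.3] 25.4 553
oblong [591.2 307.3] [79.7 35.8] 21.5 826
noz [[512. 238.  25.]] ramek [[578.  15.  52.]]
```

All widths match the inner sizes, so the measurement holds. I'll take the large ring first, moving over it and partway down.

Call:
step_arm([
  {"xyz": [0.5,-0.5,0.4],"yaw": 0,"gripper": 1},
  {"xyz": [1.0,-1.1,1.0],"yaw": 0,"gripper": 1},
  {"xyz": [1.4,-1.5,1.7],"yaw": 0,"gripper": 1},
  {"xyz": [1.45,-1.58,2.3],"yaw": 0,"gripper": 1},
  {"xyz": [1.45,-1.58,2.7],"yaw": 0,"gripper": 1},
  {"xyz": [1.45,-1.58,2.8],"yaw": 0,"gripper": 1},
  {"xyz": [1.45,-1.58,2.8],"yaw": 0,"gripper": 1},
])

```text
clock: 2.35
ee_pos: [447.3, 158.7, 111.0]
tcp_rot: [-0.001, 1.0, -0.0, -0.001]
force: [0.2, -0.3, 0.3]
opening: 85.4
finger_force: 0.0
```

```bash
python3 - <<'E'
from h import *
print(robot.state()['ee_pos'].round(1))
c=cam('wrist','w2.png')
p=proj(c,[447.2,158.7,2])[0].round().astype(int); print(p, ring_hole(c,tuple(int(x) for x in p),0))
E
```

```text
[447.3 158.7 111. ]
[324 194] (array([447.9, 159.1]), array([55.5, 55.3]), np.float64(0.8), 1044)
```

View pics/w2.png

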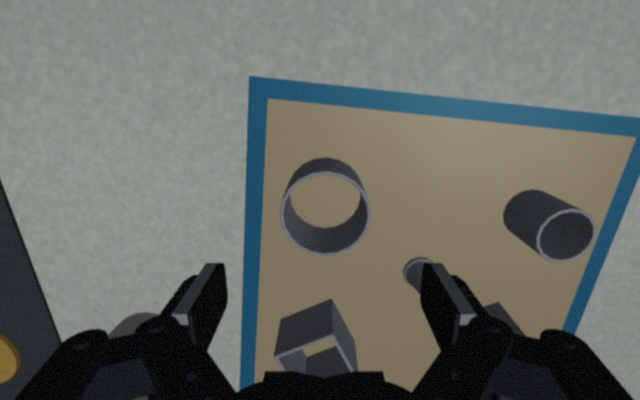

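The large ring sits centred between the fingers at about (325,205), and the near measurement agrees to under 1 mm. I'll descend and grip.

Call:
step_arm([
  {"xyz": [0,0,0.5],"yaw": 0,"gripper": 1},
  {"xyz": [-0.01,0,1.0],"yaw": 0,"gripper": 1},
  {"xyz": [-0.01,0,1.5],"yaw": 0,"gripper": 1},
  {"xyz": [-0.01,0,1.8],"yaw": 0,"gripper": 1},
  {"xyz": [-0.01,0,1.94],"yaw": 0,"gripper": 1},
  {"xyz": [-0.01,0,1.94],"yaw": 0,"gripper": 1},
  {"xyz": [-0.01,0,1.94],"yaw": 0,"gripper": 0.6},
  {"xyz": [-0.01,0,1.94],"yaw": 0,"gripper": 0.4},
], grip_force=30)

```text
clock: 3.2
ee_pos: [449.0, 158.3, 15.3]
tcp_rot: [0.0, 1.0, 0.0, 0.001]
force: [-2.2, -1.4, 20.5]
opening: 60.7
finger_force: 17.5
```

Call:
step_arm([
  {"xyz": [0,0,0],"yaw": 0,"gripper": 0.2},
  {"xyz": [0,0,0],"yaw": 0,"gripper": 0},
  {"xyz": [0,0,0],"yaw": 0,"gripper": -0.2},
  {"xyz": [0,0,0],"yaw": 0,"gripper": -0.2},
  {"xyz": [0,0,0],"yaw": 0,"gripper": -0.2},
], grip_force=30)

```text
clock: 3.7
ee_pos: [449.0, 158.3, 15.5]
tcp_rot: [0.0, 1.0, 0.0, 0.001]
force: [-2.0, -0.3, 14.4]
opening: 60.1
finger_force: 29.1
```

Gripped at 60 mm. I'll lift straight up first.

Call:
step_arm([
  {"xyz": [0,0,-0.1],"yaw": 0,"gripper": -0.2},
  {"xyz": [0,0,-0.5],"yaw": 0,"gripper": -0.2},
  {"xyz": [0,0,-1.2],"yaw": 0,"gripper": -0.2},
  {"xyz": [0,0,-2.0],"yaw": 0,"gripper": -0.2},
  {"xyz": [0,0,-2.6],"yaw": 0,"gripper": -0.2},
  {"xyz": [0,0,-2.8],"yaw": 0,"gripper": -0.2},
])

```text
clock: 4.3
ee_pos: [449.4, 158.3, 157.8]
tcp_rot: [0.0, 1.0, 0.001, 0.002]
force: [0.6, 0.3, -2.7]
opening: 59.9
finger_force: 32.8
```

Call:
step_arm([
  {"xyz": [-0.2,-0.5,0],"yaw": 0,"gripper": -0.2},
  {"xyz": [-0.5,-1.3,0],"yaw": 0,"gripper": -0.2},
  {"xyz": [-0.8,-2.2,0],"yaw": 0,"gripper": -0.2},
  {"xyz": [-1.1,-3.1,0],"yaw": 0,"gripper": -0.2},
  {"xyz": [-1.4,-4.0,0],"yaw": 0,"gripper": -0.2},
  {"xyz": [-1.7,-4.9,0],"yaw": 0,"gripper": -0.2},
  {"xyz": [-2.0,-5.8,0],"yaw": 0,"gripper": -0.2},
  {"xyz": [-2.3,-6.6,0],"yaw": 0,"gripper": -0.2},
])

```text
clock: 5.1
ee_pos: [563.2, -174.6, 154.3]
tcp_rot: [0.001, 1.0, -0.0, -0.0]
force: [0.5, 0.8, 0.3]
opening: 60.1
finger_force: 32.8
```

Call:
step_arm([
  {"xyz": [0,-0.7,-0.4],"yaw": 0,"gripper": -0.2},
  {"xyz": [0,-1.1,-1.0],"yaw": 0,"gripper": -0.2},
  {"xyz": [0,-1.25,-1.6],"yaw": 0,"gripper": -0.2},
  {"xyz": [0,-1.25,-2.0],"yaw": 0,"gripper": -0.2},
  {"xyz": [0,-1.25,-2.0],"yaw": 0,"gripper": -0.2},
  {"xyz": [0,-1.25,-2.0],"yaw": 0,"gripper": -0.2},
])

```text
clock: 5.7
ee_pos: [563.0, -234.4, 254.1]
tcp_rot: [0.0, 1.0, 0.0, -0.0]
force: [-0.2, 0.9, -1.3]
opening: 59.9
finger_force: 32.9
```

```bash
python3 - <<'E'
from h import *
print(robot.state()['ee_pos'].round(1))
c=cam('wrist','w3.png'); np.savez('w3.npz',**{k:np.array(v) for k,v in c.items()})
hsv=cv2.cvtColor(c['frame'],cv2.COLOR_RGB2HSV)
g=(hsv[...,0]>12)&(hsv[...,0]<32)&(hsv[...,1]>110)&(hsv[...,2]>70)
[print(*b) for b in fitblobs(c,g,7,300)]
E
```

```text
[ 563.  -234.4  254.1]
[187. 387.] [ 910.3 -439.7] [ 908.3 -442.9] [42.1 48.1] 90.0 0.74
[266. 356.] [ 852.4 -317.9] [ 841.4 -311.3] [108.4  73.7] 11.0 0.51
[ 33. 223.] [ 642.5 -589.8] [ 643.6 -609.8] [ 94.3 192.8] 34.5 0.57
[391. 189.] [ 601.  -153.6] [ 600.9 -153.5] [62.  60.5] 2.3 0.79
[255. 192.] [ 605.4 -317.7] [ 604.9 -318.5] [77.5 82.5] 50.1 0.79
[245.  85.] [ 483.5 -321.2] [ 483.5 -321.1] [72.8 72.6] 89.0 0.97
[397.  73.] [ 472.7 -155.6] [ 472.8 -155.6] [106.6  62.9] 6.9 0.97
```

View pics/w3.png

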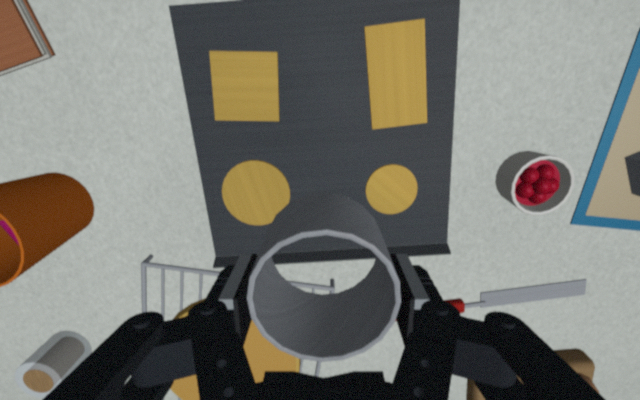

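All four boards are clear at (245,85), (397,73), (255,192) and (391,189). The ring hangs upright in the hand, with its rim ellipse centred near (324,295). Next, the in-hand offset.

```bash
python3 - <<'E'
from h import *
c=dict(np.load('w3.npz')); P=ray(c,[(248,295),(400,295),(324,230.5),(324,360)],285.6)[:,:2]; print(P.round(1).tolist(), P[2:].mean(0), P[:2].mean(0))
hsv=cv2.cvtColor(c['frame'],cv2.COLOR_RGB2HSV)
g=((hsv[...,0]>12)&(hsv[...,0]<32)&(hsv[...,1]>110)&(hsv[...,2]>70)).astype(np.uint8)
k=[k for k in cv2.findContours(g,0,cv2.CHAIN_APPROX_NONE)[0] if abs(k[:,0].mean(0)-[255,192]).max()<5][0][:,0]
k=k[k[:,0]<270]; P=ray(c,k,7)[:,:2]; s=np.linalg.lstsq(np.c_[2*P,np.ones(len(P))],(P**2).sum(1),rcond=None)[0]; print(s[:2],np.sqrt(s[2]+s[0]**2+s[1]**2))
E
```

```text
[[559.4, -264.1], [559.4, -205.6], [532.4, -234.9], [590.7, -234.8]] [ 561.53399063 -234.8426582 ] [ 559.38210988 -234.8427026 ]
[ 606.07129161 -317.00402602] 40.68553180887993
```

Call:
step_arm([
  {"xyz": [-0.3,-0.5,0.3],"yaw": 0,"gripper": -0.2},
  {"xyz": [-0.7,-1.2,0.9],"yaw": 0,"gripper": -0.2},
  {"xyz": [-0.89,-1.65,1.7],"yaw": 0,"gripper": -0.2},
  {"xyz": [-0.89,-1.65,2.6],"yaw": 0,"gripper": -0.2},
  {"xyz": [-0.89,-1.65,3.4],"yaw": 0,"gripper": -0.2},
  {"xyz": [-0.89,-1.65,4.0],"yaw": 0,"gripper": -0.2},
  {"xyz": [-0.89,-1.65,4.2],"yaw": 0,"gripper": -0.2},
  {"xyz": [-0.89,-1.65,4.2],"yaw": 0,"gripper": -0.2},
])

```text
clock: 6.55
ee_pos: [606.8, -316.5, 42.7]
tcp_rot: [-0.0, 1.0, 0.001, -0.001]
force: [-0.1, -0.3, -0.5]
opening: 59.9
finger_force: 32.9
```

Call:
step_arm([
  {"xyz": [-0.015,0,0.15],"yaw": 0,"gripper": -0.2},
  {"xyz": [-0.015,0,0.28],"yaw": 0,"gripper": -0.2},
  {"xyz": [-0.015,0,0.36],"yaw": 0,"gripper": -0.2},
  {"xyz": [-0.015,0,0.41],"yaw": 0,"gripper": -0.2},
  {"xyz": [-0.015,0,0.44],"yaw": 0,"gripper": -0.2},
  {"xyz": [-0.015,0,0.44],"yaw": 0,"gripper": -0.2},
  {"xyz": [-0.015,0,0.44],"yaw": 0,"gripper": -0.2},
])

```text
clock: 7.25
ee_pos: [608.6, -317.2, 22.5]
tcp_rot: [0.0, 1.0, -0.0, 0.0]
force: [0.9, 0.1, -0.1]
opening: 60.0
finger_force: 32.9
```

Call:
step_arm([
  {"xyz": [0.015,0,0.01],"yaw": 0,"gripper": -0.2},
  {"xyz": [0.015,0,0.02],"yaw": 0,"gripper": -0.2},
  {"xyz": [0.015,0,0.03],"yaw": 0,"gripper": -0.2},
  {"xyz": [0.015,0,0.03],"yaw": 0,"gripper": -0.2},
])

```text
clock: 7.65
ee_pos: [607.7, -317.1, 20.8]
tcp_rot: [0.0, 1.0, -0.0, -0.0]
force: [0.9, -0.4, 0.0]
opening: 60.0
finger_force: 32.9
```

Call:
step_arm([
  {"xyz": [0,0,0.015],"yaw": 0,"gripper": -0.2},
  {"xyz": [0,0,0.03],"yaw": 0,"gripper": -0.2},
  {"xyz": [0,0,0.03],"yaw": 0,"gripper": -0.2},
])

```text
clock: 7.95
ee_pos: [607.8, -317.2, 20.6]
tcp_rot: [0.0, 1.0, -0.0, 0.0]
force: [-7.5, 3.9, 21.1]
opening: 59.8
finger_force: 34.5
```

Contact at the expected height. I'll ease off and open slowly.

Call:
step_arm([
  {"xyz": [0,0,-0.02],"yaw": 0,"gripper": -0.2},
  {"xyz": [0,0,-0.02],"yaw": 0,"gripper": 0.45},
  {"xyz": [0,0,-0.02],"yaw": 0,"gripper": 0.6},
  {"xyz": [0,0,-0.02],"yaw": 0,"gripper": 0.8},
  {"xyz": [0,0,-0.02],"yaw": 0,"gripper": 1},
  {"xyz": [0,0,-0.02],"yaw": 0,"gripper": 1},
  {"xyz": [0,0,-0.02],"yaw": 0,"gripper": 1},
])

```text
clock: 8.65
ee_pos: [607.7, -317.1, 20.3]
tcp_rot: [0.0, 1.0, 0.0, -0.0]
force: [-0.3, 0.2, -0.5]
opening: 85.5
finger_force: 0.0
```

Call:
step_arm([
  {"xyz": [0,0,-0.2],"yaw": 0,"gripper": 1},
  {"xyz": [0,0,-0.6],"yaw": 0,"gripper": 1},
  {"xyz": [0,0,-1.3],"yaw": 0,"gripper": 1},
  {"xyz": [0,0,-2.1],"yaw": 0,"gripper": 1},
  {"xyz": [0,0,-2.8],"yaw": 0,"gripper": 1},
  {"xyz": [0,0,-3.2],"yaw": 0,"gripper": 1},
  {"xyz": [0,0,-3.2],"yaw": 0,"gripper": 1},
])

```text
clock: 9.35
ee_pos: [609.0, -317.8, 184.6]
tcp_rot: [0.0, 1.0, -0.001, 0.003]
force: [1.2, 0.5, 0.4]
opening: 85.2
finger_force: 0.0
```

```bash
cat >> h.py <<'E'
def goldmask(c):
    hsv=cv2.cvtColor(c['frame'],cv2.COLOR_RGB2HSV)
    return ((hsv[...,0]>12)&(hsv[...,0]<32)&(hsv[...,1]>110)&(hsv[...,2]>70)).astype(np.uint8)
E
python3 - <<'E'
from h import *
print(robot.state()['ee_pos'].round(1))
c=cam('wrist','w4.png'); np.savez('w4.npz',**{k:np.array(v) for k,v in c.items()})
p=proj(c,[606,-317,7])[0].round().astype(int); print(p, ring_hole(c,tuple(int(x) for x in p),0,zb=7))
[print(*b) for b in fitblobs(c,goldmask(c),7,300)]
E
```

```text
[ 609.  -317.8  184.6]
[325 169] (array([ 606.3, -317.6]), array([55.2, 55.1]), np.float64(0.4), 875)
[288. 345.] [ 815.9 -363.4] [ 813.5 -365.1] [124.9 185.2] 11.6 0.75
[325. 172.] [ 610.2 -317.5] [ 609.9 -317.4] [49. 49.] 44.9 0.78
[ 51. 199.] [ 645.8 -597.1] [ 644.7 -614.6] [100.3 200.2] 34.7 0.61
[494. 163.] [ 601.1 -153.9] [ 601.3 -153.8] [63. 61.] 90.0 0.78
[326. 154.] [ 586.3 -315.9] [ 595.9 -316.5] [80.9 61.6] 88.3 0.26
[514.  40.] [ 493.5 -153.9] [ 491.8 -153.5] [68.1 63.4] 6.9 0.93
[321.  36.] [ 490.4 -321.2] [ 490.6 -321.2] [72.8 58. ] 89.9 0.97
```

View pics/w4.png

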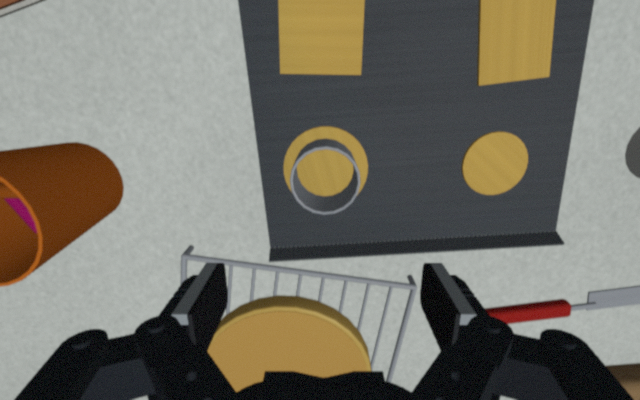

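The large ring stands centred: ring (606.3,-317.6), board (606.1,-317.0). Back to the mat for the small round ring.

Call:
step_arm([
  {"xyz": [0.1,0.6,0],"yaw": 0,"gripper": 1},
  {"xyz": [0.3,1.5,0],"yaw": 0,"gripper": 1},
  {"xyz": [0.5,2.4,0],"yaw": 0,"gripper": 1},
  {"xyz": [0.7,3.3,0],"yaw": 0,"gripper": 1},
  {"xyz": [0.9,4.2,0],"yaw": 0,"gripper": 1},
  {"xyz": [1.1,5.1,0],"yaw": 0,"gripper": 1},
  {"xyz": [1.3,6.0,0],"yaw": 0,"gripper": 1},
  {"xyz": [1.5,6.9,0],"yaw": 0,"gripper": 1},
])

```text
clock: 10.2
ee_pos: [531.7, 29.6, 179.9]
tcp_rot: [0.0, 1.0, -0.0, -0.0]
force: [0.3, -0.1, 0.1]
opening: 85.6
finger_force: 0.0
```

Call:
step_arm([
  {"xyz": [0.2,0.9,0],"yaw": 0,"gripper": 1},
  {"xyz": [0.45,1.8,0],"yaw": 0,"gripper": 1},
  {"xyz": [0.7,2.7,0],"yaw": 0,"gripper": 1},
  {"xyz": [0.95,3.6,0],"yaw": 0,"gripper": 1},
  {"xyz": [1.2,4.5,0],"yaw": 0,"gripper": 1},
  {"xyz": [1.4,5.3,0],"yaw": 0,"gripper": 1},
  {"xyz": [1.45,5.8,0],"yaw": 0,"gripper": 1},
  {"xyz": [1.45,5.9,0],"yaw": 0,"gripper": 1},
])

```text
clock: 11.0
ee_pos: [458.7, 326.1, 179.6]
tcp_rot: [-0.002, 1.0, 0.0, -0.001]
force: [-0.6, -0.6, 0.1]
opening: 85.6
finger_force: 0.0
```

Call:
step_arm([
  {"xyz": [-0.07,-0.11,0.4],"yaw": 0,"gripper": 1},
  {"xyz": [-0.07,-0.11,1.0],"yaw": 0,"gripper": 1},
  {"xyz": [-0.07,-0.11,1.4],"yaw": 0,"gripper": 1},
  {"xyz": [-0.07,-0.11,1.4],"yaw": 0,"gripper": 1},
  {"xyz": [-0.07,-0.11,1.4],"yaw": 0,"gripper": 1},
])

```text
clock: 11.5
ee_pos: [464.0, 316.9, 110.5]
tcp_rot: [0.0, 1.0, -0.0, -0.0]
force: [0.8, -0.0, 0.8]
opening: 85.3
finger_force: 0.0
```

```bash
python3 - <<'E'
from h import *
print(robot.state()['ee_pos'].round(1))
c=cam('wrist','w5.png'); np.savez('w5.npz',**{k:np.array(v) for k,v in c.items()})
p=proj(c,[462,320.6,2])[0].round().astype(int); print(p, ring_hole(c,tuple(int(x) for x in p),0))
E
```

```text
[464.  316.9 110.5]
[329 192] (array([462.8, 320.1]), array([35.4, 33.4]), np.float64(2.8), 576)
```

Call:
step_arm([
  {"xyz": [0.03,0.07,0.4],"yaw": 0,"gripper": 1},
  {"xyz": [0.03,0.07,0.9],"yaw": 0,"gripper": 1},
  {"xyz": [0.03,0.07,1.4],"yaw": 0,"gripper": 1},
  {"xyz": [0.03,0.07,1.75],"yaw": 0,"gripper": 1},
  {"xyz": [0.03,0.07,1.85],"yaw": 0,"gripper": 1},
  {"xyz": [0.03,0.07,1.85],"yaw": 0,"gripper": 0.6},
  {"xyz": [0.03,0.07,1.85],"yaw": 0,"gripper": 0.3},
  {"xyz": [0.03,0.07,1.85],"yaw": 0,"gripper": 0.1},
], grip_force=30)

```text
clock: 12.35
ee_pos: [463.0, 321.4, 19.0]
tcp_rot: [0.0, 1.0, 0.001, 0.001]
force: [0.4, -0.5, 0.5]
opening: 47.2
finger_force: 0.0
```

Call:
step_arm([
  {"xyz": [0,0,0],"yaw": 0,"gripper": -0.05},
  {"xyz": [0,0,0],"yaw": 0,"gripper": -0.2},
  {"xyz": [0,0,0],"yaw": 0,"gripper": -0.4},
  {"xyz": [0,0,0],"yaw": 0,"gripper": -0.6},
  {"xyz": [0,0,0],"yaw": 0,"gripper": -0.6},
], grip_force=30)

```text
clock: 12.85
ee_pos: [462.8, 321.2, 18.7]
tcp_rot: [0.0, 1.0, 0.0, 0.0]
force: [-1.6, -1.5, 11.5]
opening: 39.1
finger_force: 28.8
```

Call:
step_arm([
  {"xyz": [0,0,-0.1],"yaw": 0,"gripper": -0.6},
  {"xyz": [0,0,-0.5],"yaw": 0,"gripper": -0.6},
  {"xyz": [0,0,-1.2],"yaw": 0,"gripper": -0.6},
  {"xyz": [0,0,-1.9],"yaw": 0,"gripper": -0.6},
  {"xyz": [-0.1,-0.3,-2.4],"yaw": 0,"gripper": -0.6},
  {"xyz": [-0.3,-1.0,-2.6],"yaw": 0,"gripper": -0.6},
  {"xyz": [-0.6,-1.9,-2.6],"yaw": 0,"gripper": -0.6},
  {"xyz": [-0.9,-2.8,-2.6],"yaw": 0,"gripper": -0.6},
])

```text
clock: 13.65
ee_pos: [507.7, 179.8, 148.8]
tcp_rot: [-0.0, 1.0, 0.0, 0.001]
force: [2.3, -0.2, -1.5]
opening: 39.3
finger_force: 30.4
```

Call:
step_arm([
  {"xyz": [-0.3,-0.9,0],"yaw": 0,"gripper": -0.6},
  {"xyz": [-0.6,-1.8,0],"yaw": 0,"gripper": -0.6},
  {"xyz": [-0.9,-2.7,0],"yaw": 0,"gripper": -0.6},
  {"xyz": [-1.2,-3.6,0],"yaw": 0,"gripper": -0.6},
  {"xyz": [-1.5,-4.5,0],"yaw": 0,"gripper": -0.6},
  {"xyz": [-1.7,-5.3,0],"yaw": 0,"gripper": -0.6},
  {"xyz": [-1.85,-6.0,0],"yaw": 0,"gripper": -0.6},
  {"xyz": [-1.87,-6.4,0],"yaw": 0,"gripper": -0.6},
])

```text
clock: 14.45
ee_pos: [600.9, -142.6, 148.1]
tcp_rot: [0.002, 1.0, -0.0, 0.0]
force: [0.1, 0.8, -1.3]
opening: 39.2
finger_force: 30.4
```

Call:
step_arm([
  {"xyz": [0,-0.15,0.3],"yaw": 0,"gripper": -0.6},
  {"xyz": [0,-0.2,0.8],"yaw": 0,"gripper": -0.6},
  {"xyz": [0,-0.2,1.4],"yaw": 0,"gripper": -0.6},
  {"xyz": [0,-0.2,1.9],"yaw": 0,"gripper": -0.6},
  {"xyz": [0,-0.2,2.1],"yaw": 0,"gripper": -0.6},
  {"xyz": [0,-0.2,2.1],"yaw": 0,"gripper": -0.6},
  {"xyz": [0,-0.2,2.1],"yaw": 0,"gripper": -0.6},
])

```text
clock: 15.15
ee_pos: [601.2, -148.7, 43.6]
tcp_rot: [-0.0, 1.0, -0.0, 0.0]
force: [-0.6, -0.2, 0.4]
opening: 38.9
finger_force: 30.4
```

```bash
python3 - <<'E'
from h import *
print(robot.state()['ee_pos'].round(1))
c=cam('wrist','w6.png'); np.savez('w6.npz',**{k:np.array(v) for k,v in c.items()})
E
```

```text
[ 601.2 -148.7   43.6]
```

View pics/w6.png

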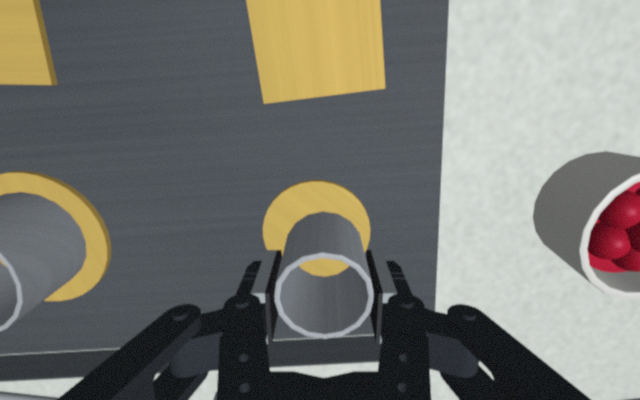

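The small ring hangs above its board (board centre about (316,228), rim centre (323,296)) and needs about 5 mm more in -Y. I'll check the in-hand offset and lower.

Call:
step_arm([
  {"xyz": [0,-0.05,0.1],"yaw": 0,"gripper": -0.6},
  {"xyz": [0,-0.1,0.2],"yaw": 0,"gripper": -0.6},
  {"xyz": [0,-0.1,0.3],"yaw": 0,"gripper": -0.6},
  {"xyz": [0,-0.1,0.36],"yaw": 0,"gripper": -0.6},
  {"xyz": [0,-0.1,0.36],"yaw": 0,"gripper": -0.6},
  {"xyz": [0,-0.1,0.36],"yaw": 0,"gripper": -0.6},
])

```text
clock: 15.8
ee_pos: [600.8, -154.0, 24.8]
tcp_rot: [0.0, 1.0, 0.0, -0.0]
force: [-0.8, 0.0, -0.5]
opening: 38.9
finger_force: 30.4
```

```bash
python3 - <<'E'
from h import *
c=dict(np.load('w6.npz')); P=ray(c,[(274,295),(373,295),(323.5,253),(323.5,337)],71.9)[:,:2]; print(P.round(1).tolist())
k=max([k for k in cv2.findContours(goldmask(c),0,cv2.CHAIN_APPROX_NONE)[0] if abs(k[:,0].mean(0)-[316,215]).max()<30],key=len)[:,0]
k=k[(k[:,1]<235)&((k[:,0]<280)|(k[:,0]>366)|(k[:,1]<205))]; P=ray(c,k,7)[:,:2]; s=np.linalg.lstsq(np.c_[2*P,np.ones(len(P))],(P**2).sum(1),rcond=None)[0]; print(s[:2],np.sqrt(s[2]+s[0]**2+s[1]**2))
E
```

```text
[[599.7, -169.0], [599.7, -129.8], [581.2, -149.4], [619.9, -149.4]]
[ 601.07395303 -153.60757591] 30.568272439995294
```

Call:
step_arm([
  {"xyz": [-0.02,0.015,0.01],"yaw": 0,"gripper": -0.6},
  {"xyz": [-0.02,0.015,0.025],"yaw": 0,"gripper": -0.6},
  {"xyz": [-0.02,0.015,0.035],"yaw": 0,"gripper": -0.6},
  {"xyz": [-0.02,0.015,0.035],"yaw": 0,"gripper": -0.6},
])

```text
clock: 16.2
ee_pos: [602.1, -153.1, 23.8]
tcp_rot: [0.0, 1.0, 0.0, 0.0]
force: [-1.9, 1.3, 10.6]
opening: 38.9
finger_force: 31.4
```

Call:
step_arm([
  {"xyz": [0,0,-0.01],"yaw": 0,"gripper": 0.0},
  {"xyz": [0,0,-0.01],"yaw": 0,"gripper": 0.2},
  {"xyz": [0,0,-0.01],"yaw": 0,"gripper": 0.5},
  {"xyz": [0,0,-0.01],"yaw": 0,"gripper": 0.8},
  {"xyz": [0,0,-0.01],"yaw": 0,"gripper": 1},
  {"xyz": [0,0,-0.01],"yaw": 0,"gripper": 1},
  {"xyz": [0,0,-0.01],"yaw": 0,"gripper": 1},
])

```text
clock: 16.9
ee_pos: [601.7, -153.3, 23.5]
tcp_rot: [0.0, 1.0, 0.0, -0.0]
force: [0.2, -0.5, -0.5]
opening: 85.5
finger_force: 0.0
```

Call:
step_arm([
  {"xyz": [0,0,-0.2],"yaw": 0,"gripper": 1},
  {"xyz": [0,0,-0.6],"yaw": 0,"gripper": 1},
  {"xyz": [0,0,-1.3],"yaw": 0,"gripper": 1},
  {"xyz": [0,0,-2.1],"yaw": 0,"gripper": 1},
  {"xyz": [0,0,-2.8],"yaw": 0,"gripper": 1},
  {"xyz": [0,0,-3.2],"yaw": 0,"gripper": 1},
  {"xyz": [0,0,-3.2],"yaw": 0,"gripper": 1},
])

```text
clock: 17.6
ee_pos: [603.1, -153.7, 187.5]
tcp_rot: [0.0, 1.0, -0.0, 0.003]
force: [-0.4, 0.7, -0.2]
opening: 85.4
finger_force: 0.0
```

```bash
python3 - <<'E'
from h import *
print(robot.state()['ee_pos'].round(1))
c=cam('wrist','w7.png')
p=proj(c,[601,-153.6,7])[0].round().astype(int); print(p, ring_hole(c,tuple(int(x) for x in p),0,zb=7))
E
```

```text
[ 603.1 -153.7  187.5]
[324 169] (array([ 601.6, -153.6]), array([35.2, 33.8]), np.float64(0.4), 492)
```

The small ring is centred: ring (601.6,-153.6), board (601.1,-153.6). Now the oblong.

Call:
step_arm([
  {"xyz": [0,0.6,0],"yaw": 0,"gripper": 1},
  {"xyz": [0.05,1.5,0],"yaw": 0,"gripper": 1},
  {"xyz": [0.1,2.4,0],"yaw": 0,"gripper": 1},
  {"xyz": [0.1,3.3,0],"yaw": 0,"gripper": 1},
  {"xyz": [0.15,4.2,0],"yaw": 0,"gripper": 1},
  {"xyz": [0.2,5.1,0],"yaw": 0,"gripper": 1},
  {"xyz": [0.2,6.0,0],"yaw": 0,"gripper": 1},
  {"xyz": [0.24,6.8,0],"yaw": 0,"gripper": 1},
])

```text
clock: 18.45
ee_pos: [589.0, 188.9, 182.7]
tcp_rot: [-0.0, 1.0, -0.0, -0.001]
force: [0.8, 0.6, -0.3]
opening: 85.6
finger_force: 0.0
```

Call:
step_arm([
  {"xyz": [0,0.8,0.2],"yaw": 0,"gripper": 1},
  {"xyz": [0,1.6,0.6],"yaw": 0,"gripper": 1},
  {"xyz": [0,2.2,1.0],"yaw": 0,"gripper": 1},
  {"xyz": [0,2.4,1.3],"yaw": 0,"gripper": 1},
  {"xyz": [0,2.4,1.4],"yaw": 0,"gripper": 1},
  {"xyz": [0,2.4,1.4],"yaw": 0,"gripper": 1},
  {"xyz": [0,2.4,1.4],"yaw": 0,"gripper": 1},
])

```text
clock: 19.15
ee_pos: [590.6, 305.0, 114.2]
tcp_rot: [0.001, 1.0, -0.0, 0.0]
force: [0.0, -0.2, -0.2]
opening: 85.5
finger_force: 0.0
```

```bash
python3 - <<'E'
from h import *
print(robot.state()['ee_pos'].round(1))
c=cam('wrist','w8.png')
p=proj(c,[591.2,307.3,2])[0].round().astype(int); print(p, ring_hole(c,tuple(int(x) for x in p),1))
E
```

```text
[590.6 305.  114.2]
[327 193] (array([591.4, 306.6]), array([79.6, 35.3]), np.float64(21.4), 1398)
```

Call:
step_arm([
  {"xyz": [-0.015,0.04,0.1],"yaw": -0.8,"gripper": 1},
  {"xyz": [-0.015,0.04,0.3],"yaw": -1.6,"gripper": 1},
  {"xyz": [-0.015,0.04,0.5],"yaw": -2.4,"gripper": 1},
  {"xyz": [-0.015,0.04,0.7],"yaw": -2.68,"gripper": 1},
  {"xyz": [-0.015,0.04,1.1],"yaw": -2.68,"gripper": 1},
  {"xyz": [-0.015,0.04,1.5],"yaw": -2.68,"gripper": 1},
  {"xyz": [-0.015,0.04,1.8],"yaw": -2.68,"gripper": 1},
  {"xyz": [-0.015,0.04,1.92],"yaw": -2.68,"gripper": 1},
], grip_force=30)

```text
clock: 20.0
ee_pos: [590.3, 308.0, 16.3]
tcp_rot: [-0.185, 0.983, -0.0, -0.001]
force: [0.0, 0.1, -0.1]
opening: 85.0
finger_force: 0.0
```

Call:
step_arm([
  {"xyz": [0,0,0],"yaw": 0,"gripper": 0.6},
  {"xyz": [0,0,0],"yaw": 0,"gripper": 0.3},
  {"xyz": [0,0,0],"yaw": 0,"gripper": 0.1},
  {"xyz": [0,0,0],"yaw": 0,"gripper": -0.05},
  {"xyz": [0,0,0],"yaw": 0,"gripper": -0.2},
  {"xyz": [0,0,0],"yaw": 0,"gripper": -0.4},
  {"xyz": [0,0,0],"yaw": 0,"gripper": -0.6},
  {"xyz": [0,0,0],"yaw": 0,"gripper": -0.6},
], grip_force=35)

```text
clock: 20.8
ee_pos: [591.0, 308.8, 18.4]
tcp_rot: [-0.186, 0.983, 0.0, 0.0]
force: [-1.5, -2.0, 7.0]
opening: 39.3
finger_force: 35.4
```

```bash
python3 - <<'E'
from h import *
s=robot.state(); R=Ro.from_quat(s['tcp_rot']).as_matrix(); print(s['ee_pos'].round(2),np.degrees(np.arctan2(R[1,1],R[0,1])).round(2),s['joint_pos'].round(2))
E
```

```text
[591.03 308.77  18.4 ] 111.41 [-0.49  0.85 -0.13  1.6   0.16  0.7   1.25]
```

Call:
step_arm([
  {"xyz": [0,0,-0.1],"yaw": 0,"gripper": -0.6},
  {"xyz": [0,0,-0.5],"yaw": 0,"gripper": -0.6},
  {"xyz": [0,0,-1.2],"yaw": 0,"gripper": -0.6},
  {"xyz": [0,0,-1.9],"yaw": 0,"gripper": -0.6},
  {"xyz": [0.2,-0.28,-2.4],"yaw": 0.1,"gripper": -0.6},
  {"xyz": [0.6,-0.84,-2.6],"yaw": 0.3,"gripper": -0.6},
  {"xyz": [1.1,-1.53,-2.6],"yaw": 0.6,"gripper": -0.6},
  {"xyz": [1.6,-2.23,-2.6],"yaw": 0.9,"gripper": -0.6},
])

```text
clock: 21.6
ee_pos: [556.4, 174.5, 148.4]
tcp_rot: [-0.123, 0.992, 0.0, 0.001]
force: [2.3, -0.4, -1.1]
opening: 39.6
finger_force: 35.5
```

```bash
cat > go.py <<'E'
from h import *
import sys
tx,ty,ta=map(float,sys.argv[1:4])   # target TCP x,y, tool-y angle deg
s=robot.state(); R=Ro.from_quat(s['tcp_rot']).as_matrix(); p=s['ee_pos']; a=np.degrees(np.arctan2(R[1,1],R[0,1]))
d=R.T@np.array([tx-p[0],ty-p[1],0]); print('at',p.round(1),'ang',a.round(2),'units',(d/50).round(3),'yaw',-(ta-a)/8, 'j7',s['joint_pos'][6].round(2))
E
python3 go.py 472.8 -155.5 96.9
```

```text
at [556.4 174.5 148.4] ang 104.16 units [ 3.236e+00 -5.991e+00 -5.000e-03] yaw 0.9078384294102069 j7 1.33
```

Call:
step_arm([
  {"xyz": [0.45,-0.85,0],"yaw": 0.2,"gripper": -0.6},
  {"xyz": [0.9,-1.7,0],"yaw": 0.4,"gripper": -0.6},
  {"xyz": [1.4,-2.55,0],"yaw": 0.6,"gripper": -0.6},
  {"xyz": [1.85,-3.4,0],"yaw": 0.8,"gripper": -0.6},
  {"xyz": [2.3,-4.25,0],"yaw": 0.91,"gripper": -0.6},
  {"xyz": [2.75,-5.1,0],"yaw": 0.91,"gripper": -0.6},
  {"xyz": [3.1,-5.7,0],"yaw": 0.91,"gripper": -0.6},
  {"xyz": [3.2,-5.95,0],"yaw": 0.91,"gripper": -0.6},
])

```text
clock: 22.4
ee_pos: [473.5, -155.5, 148.1]
tcp_rot: [-0.058, 0.998, -0.001, -0.0]
force: [-0.5, 0.9, -1.0]
opening: 39.6
finger_force: 35.6
```

Call:
step_arm([
  {"xyz": [0,0,0.3],"yaw": 0,"gripper": -0.6},
  {"xyz": [0,0,0.8],"yaw": 0,"gripper": -0.6},
  {"xyz": [0,0,1.4],"yaw": 0,"gripper": -0.6},
  {"xyz": [0,0,1.9],"yaw": 0,"gripper": -0.6},
  {"xyz": [0,0,2.0],"yaw": 0,"gripper": -0.6},
  {"xyz": [0,0,2.0],"yaw": 0,"gripper": -0.6},
  {"xyz": [0,0,2.0],"yaw": 0,"gripper": -0.6},
])

```text
clock: 23.1
ee_pos: [475.6, -152.0, 48.7]
tcp_rot: [-0.061, 0.998, -0.0, 0.001]
force: [-0.4, -0.3, -0.4]
opening: 39.6
finger_force: 35.6
```

```bash
python3 go.py 472.8 -155.5 96.9; python3 - <<'E'
from h import *
c=cam('wrist','w9.png'); np.savez('w9.npz',**{k:np.array(v) for k,v in c.items()})
E
```

```text
at [ 475.6 -152.    48.7] ang 96.96 units [ 0.064 -0.063 -0.   ] yaw 0.0074159033384191275 j7 1.81
```

View pics/w9.png

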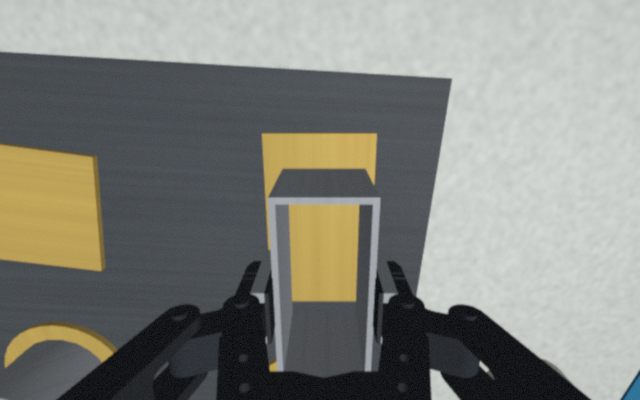

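The oblong hangs parallel above its board (board front edge at row 133, rim front edge at row 198). Checking the offset along its length.

```bash
python3 - <<'E'
from h import *
c=dict(np.load('w9.npz')); s=robot.state(); R=Ro.from_quat(s['tcp_rot']).as_matrix(); p=s['ee_pos']
f=lambda uv,z:((ray(c,uv,z)-p)@R).round(1)[:,:2].tolist()
print('rim front',f([(269,198),(380,198)],77.3)); print('board front',f([(262,133),(377,133)],7),'expect board centre', (R.T@(np.array([472.8,-155.5,7])-p)).round(1))
g=c['frame'][185:215,325].astype(int).sum(1); print(g.tolist())
E
python3 go.py 472.8 -155.5 96.9
```

```text
rim front [[42.2, -20.1], [42.2, 19.5]]
board front [[56.0, -33.9], [56.0, 28.3]] expect board centre [ 3.3 -3.  41.8]
[235, 233, 223, 229, 237, 239, 239, 235, 234, 232, 232, 273, 390, 488, 504, 505, 507, 507, 508, 502, 472, 468, 461, 469, 468, 468, 465, 473, 466, 465]
at [ 475.7 -152.1   48.8] ang 96.95 units [ 0.065 -0.061 -0.   ] yaw 0.006194633282875728 j7 1.81
```

Call:
step_arm([
  {"xyz": [0.03,-0.03,0.1],"yaw": 0,"gripper": -0.6},
  {"xyz": [0.06,-0.055,0.25],"yaw": 0,"gripper": -0.6},
  {"xyz": [0.06,-0.055,0.38],"yaw": 0,"gripper": -0.6},
  {"xyz": [0.06,-0.055,0.45],"yaw": 0,"gripper": -0.6},
  {"xyz": [0.06,-0.055,0.46],"yaw": 0,"gripper": -0.6},
  {"xyz": [0.06,-0.055,0.46],"yaw": 0,"gripper": -0.6},
])

```text
clock: 23.75
ee_pos: [472.2, -155.1, 24.4]
tcp_rot: [-0.061, 0.998, 0.0, -0.0]
force: [-0.1, -0.1, -2.0]
opening: 39.5
finger_force: 35.6
```

```bash
python3 go.py 472.8 -155.3 96.9
```

```text
at [ 472.2 -155.1   24.4] ang 96.95 units [-0.012 -0.006 -0.   ] yaw 0.006164885151966004 j7 1.81
```

Call:
step_arm([
  {"xyz": [-0.01,-0.005,0.015],"yaw": 0,"gripper": -0.6},
  {"xyz": [-0.01,-0.005,0.03],"yaw": 0,"gripper": -0.6},
  {"xyz": [-0.01,-0.005,0.03],"yaw": 0,"gripper": -0.6},
])

```text
clock: 24.05
ee_pos: [473.0, -155.4, 23.4]
tcp_rot: [-0.061, 0.998, -0.0, 0.0]
force: [-0.7, 0.1, 4.7]
opening: 39.2
finger_force: 36.2
```

Contact. Releasing.

Call:
step_arm([
  {"xyz": [0,0,0],"yaw": 0,"gripper": 0.0},
  {"xyz": [0,0,0],"yaw": 0,"gripper": 0.2},
  {"xyz": [0,0,0],"yaw": 0,"gripper": 0.5},
  {"xyz": [0,0,0],"yaw": 0,"gripper": 0.8},
  {"xyz": [0,0,0],"yaw": 0,"gripper": 1},
  {"xyz": [0,0,0],"yaw": 0,"gripper": 1},
  {"xyz": [0,0,0],"yaw": 0,"gripper": 1},
])

```text
clock: 24.75
ee_pos: [472.8, -155.4, 23.1]
tcp_rot: [-0.061, 0.998, -0.0, -0.0]
force: [-1.0, 0.2, -0.5]
opening: 85.2
finger_force: 0.0
```

Call:
step_arm([
  {"xyz": [0,0,-0.2],"yaw": 0,"gripper": 1},
  {"xyz": [0,0,-0.6],"yaw": 0,"gripper": 1},
  {"xyz": [0,0,-1.3],"yaw": 0,"gripper": 1},
  {"xyz": [0,0,-2.1],"yaw": 0,"gripper": 1},
  {"xyz": [0,0,-2.8],"yaw": 0,"gripper": 1},
  {"xyz": [0,0,-3.2],"yaw": 0,"gripper": 1},
  {"xyz": [0,0,-3.2],"yaw": 0,"gripper": 1},
])

```text
clock: 25.45
ee_pos: [473.9, -155.7, 186.4]
tcp_rot: [-0.06, 0.998, -0.001, 0.002]
force: [0.4, 0.2, -1.3]
opening: 85.4
finger_force: 0.0
```

```bash
python3 - <<'E'
from h import *
c=cam('wrist','w10.png')
p=proj(c,[472.8,-155.5,7])[0].round().astype(int); print(p, ring_hole(c,tuple(int(x) for x in p),1,zb=7))
E
python3 go.py 574.9 152.9 115.4
```

```text
[325 170] (array([ 472.5, -155.9]), array([79.2, 35.6]), np.float64(6.9), 1273)
at [ 473.2 -155.5  184.7] ang 96.94 units [-2.764e+00  5.877e+00  1.000e-03] yaw -2.307309410269619 j7 1.85
```

The oblong is centred: ring (472.5,-155.9) at 6.9°, board (472.8,-155.5) at 6.9°. Now the square.

Call:
step_arm([
  {"xyz": [-0.2,0.5,0],"yaw": -0.3,"gripper": 1},
  {"xyz": [-0.6,1.3,0],"yaw": -0.7,"gripper": 1},
  {"xyz": [-1.0,2.1,0],"yaw": -1.1,"gripper": 1},
  {"xyz": [-1.4,3.0,0],"yaw": -1.5,"gripper": 1},
  {"xyz": [-1.8,3.9,0],"yaw": -1.9,"gripper": 1},
  {"xyz": [-2.2,4.7,0],"yaw": -2.3,"gripper": 1},
  {"xyz": [-2.6,5.5,0],"yaw": -2.31,"gripper": 1},
  {"xyz": [-2.75,5.88,0.2],"yaw": -2.31,"gripper": 1},
])

```text
clock: 26.3
ee_pos: [574.2, 157.6, 172.8]
tcp_rot: [-0.222, 0.975, 0.001, 0.0]
force: [-0.5, -0.6, 0.3]
opening: 85.2
finger_force: 0.0
```

Call:
step_arm([
  {"xyz": [0,0,0.4],"yaw": 0,"gripper": 1},
  {"xyz": [0,0,1.0],"yaw": 0,"gripper": 1},
  {"xyz": [0,0,1.2],"yaw": 0,"gripper": 1},
  {"xyz": [0,0,1.2],"yaw": 0,"gripper": 1},
  {"xyz": [0,0,1.2],"yaw": 0,"gripper": 1},
])

```text
clock: 26.8
ee_pos: [573.9, 153.1, 113.7]
tcp_rot: [-0.22, 0.976, 0.0, 0.0]
force: [-0.5, 0.1, 0.8]
opening: 85.3
finger_force: 0.0
```

```bash
python3 - <<'E'
from h import *
c=cam('wrist','w11.png')
p=proj(c,[574.9,152.9,2])[0].round().astype(int); print(p, ring_hole(c,tuple(int(x) for x in p),1))
E
python3 go.py 574.9 152.9 115.4
```

```text
[324 194] (array([575. , 153.3]), array([45.5, 45.8]), np.float64(25.2), 1124)
at [574.2 153.2 114.1] ang 115.41 units [-0.01 -0.01  0.  ] yaw 0.0010799917863586472 j7 1.51
```

Aligned. I'll descend and grip.

Call:
step_arm([
  {"xyz": [-0.015,0,0.4],"yaw": 0,"gripper": 1},
  {"xyz": [-0.015,0,0.9],"yaw": 0,"gripper": 1},
  {"xyz": [-0.015,0,1.4],"yaw": 0,"gripper": 1},
  {"xyz": [-0.015,0,1.75],"yaw": 0,"gripper": 1},
  {"xyz": [-0.015,0,1.9],"yaw": 0,"gripper": 1},
  {"xyz": [-0.015,0,1.92],"yaw": 0,"gripper": 0.7},
  {"xyz": [-0.015,0,1.92],"yaw": 0,"gripper": 0.5},
  {"xyz": [-0.015,0,1.92],"yaw": 0,"gripper": 0.3},
], grip_force=30)

```text
clock: 27.65
ee_pos: [575.1, 153.6, 18.2]
tcp_rot: [-0.22, 0.975, 0.0, 0.001]
force: [1.0, 0.2, 0.4]
opening: 55.7
finger_force: 0.0
```

Call:
step_arm([
  {"xyz": [0,0,0],"yaw": 0,"gripper": 0.2},
  {"xyz": [0,0,0],"yaw": 0,"gripper": 0},
  {"xyz": [0,0,0],"yaw": 0,"gripper": -0.2},
  {"xyz": [0,0,0],"yaw": 0,"gripper": -0.4},
  {"xyz": [0,0,0],"yaw": 0,"gripper": -0.4},
], grip_force=35)

```text
clock: 28.15
ee_pos: [574.9, 153.6, 18.0]
tcp_rot: [-0.22, 0.975, 0.0, 0.001]
force: [-2.0, -0.9, 9.1]
opening: 49.5
finger_force: 35.3
```

Call:
step_arm([
  {"xyz": [0,0,-0.1],"yaw": 0,"gripper": -0.4},
  {"xyz": [0,0,-0.5],"yaw": 0,"gripper": -0.4},
  {"xyz": [0,0,-1.2],"yaw": 0,"gripper": -0.4},
  {"xyz": [0,0,-1.9],"yaw": 0,"gripper": -0.4},
  {"xyz": [0,0,-2.4],"yaw": 0,"gripper": -0.4},
  {"xyz": [0,0,-2.6],"yaw": 0,"gripper": -0.4},
])

```text
clock: 28.75
ee_pos: [575.3, 153.7, 149.9]
tcp_rot: [-0.22, 0.976, 0.0, 0.002]
force: [0.4, 0.1, -1.8]
opening: 49.3
finger_force: 36.9
```

```bash
python3 go.py 483.6 -321.1 89.1
```

```text
at [575.3 153.7 149.9] ang 115.42 units [ 5.732 -7.79  -0.016] yaw 3.2894571944876017 j7 1.52
```

Call:
step_arm([
  {"xyz": [0.3,-0.4,0],"yaw": 0.2,"gripper": -0.4},
  {"xyz": [0.8,-1.1,0],"yaw": 0.5,"gripper": -0.4},
  {"xyz": [1.3,-1.8,0],"yaw": 0.8,"gripper": -0.4},
  {"xyz": [1.85,-2.5,0],"yaw": 1.2,"gripper": -0.4},
  {"xyz": [2.35,-3.2,0],"yaw": 1.6,"gripper": -0.4},
  {"xyz": [2.9,-3.9,0],"yaw": 2.0,"gripper": -0.4},
  {"xyz": [3.4,-4.6,0],"yaw": 2.4,"gripper": -0.4},
  {"xyz": [3.9,-5.3,0],"yaw": 2.8,"gripper": -0.4},
])

```text
clock: 29.55
ee_pos: [511.1, -171.2, 146.6]
tcp_rot: [-0.025, 1.0, 0.0, -0.0]
force: [1.1, 0.5, -1.2]
opening: 49.6
finger_force: 36.9
```

```bash
python3 go.py 483.6 -321.1 89.1
```

```text
at [ 511.1 -171.2  146.6] ang 92.9 units [ 0.702 -2.966  0.   ] yaw 0.4747821035187343 j7 1.78
```

Call:
step_arm([
  {"xyz": [0.2,-0.8,0],"yaw": 0.2,"gripper": -0.4},
  {"xyz": [0.4,-1.6,0],"yaw": 0.4,"gripper": -0.4},
  {"xyz": [0.6,-2.4,0],"yaw": 0.47,"gripper": -0.4},
  {"xyz": [0.7,-2.85,0.3],"yaw": 0.47,"gripper": -0.4},
  {"xyz": [0.7,-2.95,0.9],"yaw": 0.47,"gripper": -0.4},
  {"xyz": [0.7,-2.95,1.6],"yaw": 0.47,"gripper": -0.4},
  {"xyz": [0.7,-2.95,2.0],"yaw": 0.47,"gripper": -0.4},
  {"xyz": [0.7,-2.95,2.0],"yaw": 0.47,"gripper": -0.4},
])

```text
clock: 30.35
ee_pos: [483.1, -317.7, 44.1]
tcp_rot: [0.006, 1.0, 0.001, -0.002]
force: [0.4, -0.1, -0.1]
opening: 49.7
finger_force: 36.9
```

```bash
python3 go.py 483.6 -321.1 89.1; python3 - <<'E'
from h import *
c=cam('wrist','w12.png'); np.savez('w12.npz',**{k:np.array(v) for k,v in c.items()})
E
```

```text
at [ 483.1 -317.7   44.1] ang 89.28 units [-0.011 -0.069 -0.   ] yaw 0.022132962766912456 j7 1.99
```

View pics/w12.png

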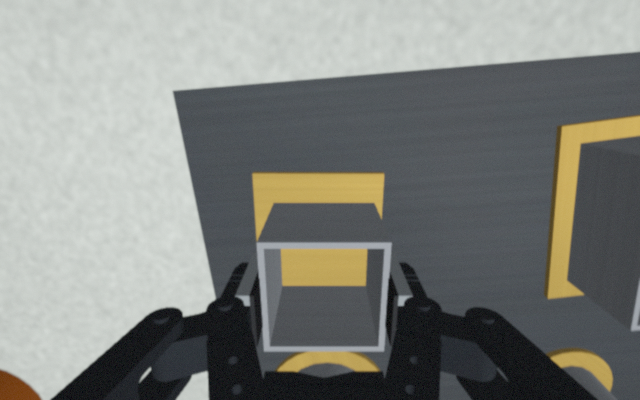

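The square ring is parallel with its board (board front edge at row 173, columns 252–384; rim front edge at row 242). Checking the offsets.

```bash
python3 - <<'E'
from h import *
c=dict(np.load('w12.npz')); s=robot.state(); R=Ro.from_quat(s['tcp_rot']).as_matrix(); p=s['ee_pos']
f=lambda uv,z:((ray(c,uv,z)-p)@R).round(1)[:,:2].tolist()
print('rim front',f([(257.5,242),(391.5,242)],p[2]+29)); print('board front',f([(252,173),(384,173)],7),(R.T@(np.array([483.6,-321.1,7])-p)).round(1))
E
```

```text
rim front [[26.6, -24.3], [26.5, 24.8]]
board front [[35.7, -39.3], [35.7, 33.2]] [ 0.3 -2.9 38.9]
```

Call:
step_arm([
  {"xyz": [-0.02,-0.03,0.1],"yaw": 0,"gripper": -0.4},
  {"xyz": [-0.028,-0.062,0.22],"yaw": 0.02,"gripper": -0.4},
  {"xyz": [-0.028,-0.062,0.32],"yaw": 0.02,"gripper": -0.4},
  {"xyz": [-0.028,-0.062,0.38],"yaw": 0.02,"gripper": -0.4},
  {"xyz": [-0.028,-0.062,0.39],"yaw": 0.02,"gripper": -0.4},
  {"xyz": [-0.028,-0.062,0.39],"yaw": 0.02,"gripper": -0.4},
])

```text
clock: 31.0
ee_pos: [486.3, -321.8, 27.6]
tcp_rot: [0.008, 1.0, -0.0, 0.0]
force: [0.1, -0.4, -1.8]
opening: 49.5
finger_force: 36.9
```

```bash
python3 go.py 485 -321.2 89.1
```

```text
at [ 486.3 -321.8   27.6] ang 89.11 units [ 0.025  0.013 -0.   ] yaw 0.000899050990915029 j7 1.98
```

Call:
step_arm([
  {"xyz": [0.025,0.01,0.03],"yaw": 0,"gripper": -0.4},
  {"xyz": [0.025,0.01,0.06],"yaw": 0,"gripper": -0.4},
  {"xyz": [0.025,0.01,0.075],"yaw": 0,"gripper": -0.4},
  {"xyz": [0.025,0.01,0.085],"yaw": 0,"gripper": -0.4},
  {"xyz": [0.025,0.01,0.085],"yaw": 0,"gripper": -0.4},
])

```text
clock: 31.5
ee_pos: [485.0, -321.3, 23.2]
tcp_rot: [0.008, 1.0, 0.0, -0.0]
force: [-0.4, 0.4, -0.1]
opening: 49.4
finger_force: 36.9
```

Call:
step_arm([
  {"xyz": [0,0,0.01],"yaw": 0,"gripper": -0.4},
  {"xyz": [0,0,0.015],"yaw": 0,"gripper": -0.4},
  {"xyz": [0,0,0.015],"yaw": 0,"gripper": -0.4},
])

```text
clock: 31.8
ee_pos: [485.1, -321.4, 23.0]
tcp_rot: [0.008, 1.0, -0.0, 0.0]
force: [-2.6, 0.7, 8.5]
opening: 49.2
finger_force: 38.2
```

Contact. I'll release and rise straight up.

Call:
step_arm([
  {"xyz": [0,0,0],"yaw": 0,"gripper": 0.2},
  {"xyz": [0,0,0],"yaw": 0,"gripper": 0.4},
  {"xyz": [0,0,0],"yaw": 0,"gripper": 0.6},
  {"xyz": [0,0,0],"yaw": 0,"gripper": 0.8},
  {"xyz": [0,0,0],"yaw": 0,"gripper": 1},
  {"xyz": [0,0,0],"yaw": 0,"gripper": 1},
  {"xyz": [0,0,0],"yaw": 0,"gripper": 1},
])

```text
clock: 32.5
ee_pos: [485.0, -321.4, 22.5]
tcp_rot: [0.008, 1.0, -0.0, -0.0]
force: [-0.5, -0.3, -0.0]
opening: 85.7
finger_force: 0.0
```

Call:
step_arm([
  {"xyz": [0,0,-0.2],"yaw": 0,"gripper": 1},
  {"xyz": [0,0,-0.6],"yaw": 0,"gripper": 1},
  {"xyz": [0,0,-1.3],"yaw": 0,"gripper": 1},
  {"xyz": [-0.2,0.2,-2.1],"yaw": 0,"gripper": 1},
  {"xyz": [-0.6,0.7,-2.9],"yaw": 0,"gripper": 1},
  {"xyz": [-1.0,1.2,-3.7],"yaw": 0,"gripper": 1},
  {"xyz": [-1.3,1.5,-4.4],"yaw": 0,"gripper": 1},
  {"xyz": [-1.3,1.5,-4.6],"yaw": 0,"gripper": 1},
])

```text
clock: 33.3
ee_pos: [554.4, -244.7, 257.3]
tcp_rot: [0.006, 1.0, -0.0, 0.003]
force: [-0.3, 0.6, -0.1]
opening: 85.5
finger_force: 0.0
```

```bash
python3 - <<'E'
from h import *
c=cam('wrist','w13.png'); print(robot.state()['ee_pos'].round(1))
for n,x,y,r in [('large',606,-317,0),('small',601.1,-153.6,0),('oblong',472.8,-155.5,1),('square',483.6,-321.1,1)]:
    p=proj(c,[x,y,7])[0].round().astype(int); print(n,(x,y),*ring_hole(c,tuple(int(v) for v in p),r,zb=7))
t=cam('top'); f=t['frame'].astype(int); print('ramekin',proj(t,[578,8,52]).round(), ray(t,(322,163),52).round())
side=cam('side'); 
cv2.imwrite('pics/fin.png',np.hstack([c['frame'][:280],np.zeros((280,10,3),np.uint8)])[:,:,::-1])
out=np.vstack([cv2.resize(c['frame'],(480,300)),cv2.resize(t['frame'],(480,300))]); cv2.imwrite('pics/fin2.png',out[:,:,::-1])
E
```

```text
[ 553.  -246.5  256.8]
large (606, -317) [ 606.2 -318.4] [54.8 53.5] -29.3 620
small (601.1, -153.6) [ 601.5 -153.7] [38.6 32.7] 35.4 367
oblong (472.8, -155.5) [ 471.7 -155.9] [80.3 35.4] 6.9 1182
square (483.6, -321.1) [ 484.2 -322.7] [45.2 45.8] 89.1 896
ramekin [[319. 166.]] [[583.   2.  52.]]
```

View pics/fin2.png

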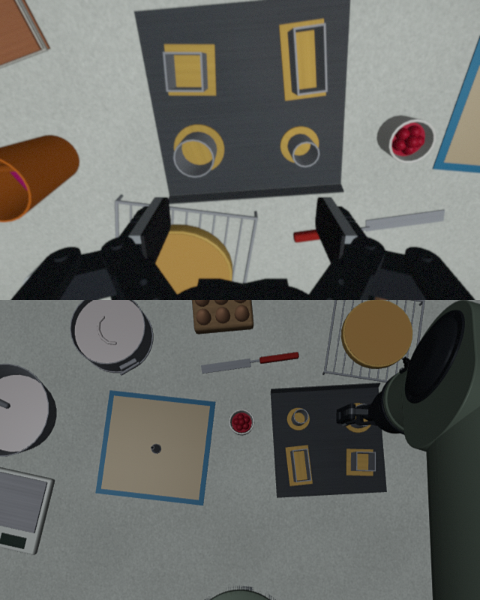

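All four rings stand on their boards within about 1.5 mm and square to them. The ramekin (about (322,163)) and the nozzle (about (207,198)) are where they started in the top view. Handing in.

```bash
python3 -c "
from bench import robot
print(robot.state()['joint_velocities'].round(3)); print(robot.finish_job())"
```

```text
[ 0.011  0.028  0.004  0.024  0.003 -0.012 -0.001]
the job is handed in; nothing more can be done
None
```

The job is handed in at about 33 s: all four rings stand upright on their own boards within about 1.5 mm of centre, the square and oblong turned square with theirs, and the ramekin and nozzle were not moved.

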